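# Stand the fallen bookend back up against the envelope cartons

### The arm

A 6-joint arm with a two-finger parallel gripper is mounted at the origin on the work surface. World frame = base frame: x ahead of the robot, y to its left, z up, the work surface at z = 0. Lengths are in mm, angles in rad, forces in N, time in s.
With the tool pointing down it reaches from about 350 to 975 mm from the base axis. Payload 7.1 kg.
Tool frame: the origin (TCP) lies on the front face of the gripper's body, between the roots of the fingers; the fingertips stand 80 mm ahead of it and the grasp point (between the pads) lies 61 mm ahead of it (ctrl.tcp_to_grasp is the distance from the TCP to the grasp point, in mm); z points along the fingers, y is the direction in which the jaws open and shut (so a half turn about z gives the same grasp; the last joint's range is limited). The gripper opens to 88 mm and grips with 3 to 60 N. Pads are 20 mm wide; open, the fingers measure 115 mm over their backs; the gripper's body (75 mm by 178 mm) begins 61 mm behind the grasp point.
Start: joints at [-0.019, 0.423, 1.63, -0, 1.089, -0.019], TCP at [624.984, 0.026, 302.675] pointing down, gripper open.
Joint ranges: [-3, 3], [-0.9, 2.11], [0.09, 2.58], [-1.31, 4.45], [0.11, 2.69], [-2.54, 2.54]. Speed limits (rad/s): [2.39, 2.39, 3.01, 3.14, 3.14, 3.14].

### API

Orientations are given as a rotation vector (axis times angle).
In Python, from workcell import telemetry, get_image, ctrl gives the robot as it stands.
- The arm moves only by the tool send_rows, never from a script. Its argument "rows" is a list of rows, each a list of 5 numbers: the shift along the tool's x, y, z in m, then the turn about the tool's z in rad, then the opening, from -1 (shut) to 1 (fully open). A call has 1 to 5 rows; each row shifts and turns the commanded pose from where the row before left it, along the tool's axes as they then stand; what a row does not reach is not made up. A row lasts 1/10 s, in which the tool goes at most 50 mm and 8.59 degrees, less where a joint would pass 70% of its speed; a pose out of reach is approached as far as the arm can. A call with a gripper value outside its range is refused whole. The fingers move at their own pace and stop on an object; the grip force is fixed at half the most. Time passes only in rows, so rows that do not move let the fingers close. It gives the time, the measured TCP pose, the force and the opening at its end, in the units of the state.
- telemetry.get_obs(): the state, without advancing time (a new reading comes with each control period).
- get_image(name): name is "scene" or "side" or "wrist"; returns a dict with "color" (400x640x3 uint8, blue, green, red), "z_map" (400x640 float32, mm along the optical axis (not along the pixel's ray), 0 where there is no reading), "camera_matrix" (3x3 intrinsics, pixels), "k1" (the pictures are not rectified: a ray, as slopes to the right and down, at radius r is drawn at 1 + k1 r^2 times it, then the intrinsics apply), "rvec" (rotation vector, rad) and "tvec" (3), from world to camera coordinates, as OpenCV has them. Camera axes: x right, y down, z forward; pixel columns grow to the right and rows downward; lengths in mm; the calibration is good to about 2 mm. A picture is of the moment at which its call begins.
- ctrl.close_job(): hands the job in, once; it reports no verdict.
The state is a dict: "t": time; "qpos": joint angles; "qvel": joint speeds; "joint_torque": joint torques, N m; "ee_pos": TCP position; "orientation": TCP orientation; "ft_force": force on the tool from outside, world axes, zero at the start; "moment": the same for the moment, N m; "width": finger opening in mm.
Only numpy, scipy, OpenCV 4.12 (cv2) and the standard library are available. Lean on these libraries where they do the work, as an engineer would, in place of code of your own. Each camera call takes 0.05 s, during which the arm holds its last target.

### The job

The yellow steel bookend that closes the row of envelope cartons has fallen on its face in front of the row. Push its raised foot over, away from the cartons, so that the bookend stands upright again on its foot, then slide it along the bench until its plate rests flat against the middle of the end of the row. Do it all by pushing with the fingers: the bookend must not be picked up. Leave the cartons standing in their row and leave the other things on the bench where they are.

Things in the scene. Friction and masses are not known exactly. Their poses are not given: they have to be found in the camera images.
- bookend: Yellow L-shaped bookend, loose, about 0.75 kg: a steel plate 120 mm wide, 145 mm long, 4 mm thick, at a right angle to a foot 120 mm wide, 110 mm long, 18 mm thick. Origin: middle of the outer corner edge (heel), on which it tips; it lies on the bench fallen and standing. Own x runs along the heel, y from the heel up the plate, z along the foot. Fallen: z up, y towards the cartons. Standing: y up.
- plate_top (a point): Middle of the free end of the bookend's plate, 145 mm from the heel along own y, on the face that shall meet the cartons (own z = 0; the plate's other side is at z = 4 mm). At the start the plate lies on this face, pointing roughly at the cartons, and the foot stands up 110 mm like a low wall at its far end. Sliding the bookend takes 4 to 10 N.
- foot_end (a point): Middle of the free end of the bookend's foot: own z = 110 mm, y = 9 mm (sole at y = 0, upper side at y = 18 mm). Standing, this end is a low edge 18 mm high and 120 mm wide that looks away from the cartons. The mass centre is about 34 mm from the heel along both y and z, so the bookend drops onto its sole by itself once tipped past about 45 degrees.
- cabinet: Fixed white cabinet with three grey drawers, 300 (x) x 260 (y) x 165 (z) mm, a black mat, order pad and calculator on its top, which backs the row of three cartons. Origin at the centre of its underside on the bench. The cartons stand side by side against its -y side, their 240 mm length along the cabinet's x, centred at its x = 0.
- row_end (a point): Middle of the lower edge of the free end face of the carton row, on the bench, where the heel of the standing bookend belongs; fixed to the cabinet (266.5 mm from its origin along -y), with the cabinet's axes: -y points away from the cartons, x along the end face, which is 240 mm wide and 115 mm high.
- carton_blue: Cardboard envelope carton with a blue lid band, loose, 0.5 kg, 240 (x) x 45 (y) x 115 (z) mm, standing on its long edge in the row; any of the three cartons may be the outermost. Origin at the centre of its underside.
- carton_red: Cardboard envelope carton with a red lid band, loose, 0.5 kg, 240 (x) x 45 (y) x 115 (z) mm, standing on its long edge in the row; any of the three cartons may be the outermost. Origin at the centre of its underside.
- carton_green: Cardboard envelope carton with a green lid band, loose, 0.5 kg, 240 (x) x 45 (y) x 115 (z) mm, standing on its long edge in the row; any of the three cartons may be the outermost. Origin at the centre of its underside.
- toner: Black toner bottle with a blue band, standing, 68 mm across, 192 mm high, loose; origin at the centre of its underside. Leave alone.
- cleaner: White cleaner bottle with a red cap, standing, 60 mm across, 170 mm high, loose; origin at the centre of its underside. Leave alone.
- label_roll: White roll of labels standing on its end, 90 mm across, 60 mm high, loose; origin at the centre of its underside. Leave alone.
- tape: Black desk tape dispenser, 150 (x) x 58 (y) mm, 86 mm high, loose; origin at the centre of its underside. Leave alone.
- stapler: Red and black stapler, 145 (x) x 36 (y) mm, about 52 mm high, loose; origin at the centre of its underside. Leave alone.
Things that resemble listed ones, but are neither listed nor needed, are in the scene too. There is more than one size of the bookend; the one meant has the size given above.

How it is judged:
By the outcome, as a careful person would: the job done as asked, in the order asked, and still so for the second after the job is handed in, with the robot touching nothing.
It also fails if it takes over 54 s, if anything falls off the work surface, if the arm or the gripper's body presses on something with over 40 N, if the wrist force passes 120 N, or if a joint passes its speed limit or range.

## Working session

There is one attempt and no reset: what is moved stays moved. The work goes in short steps, Python scripts to look and compute and a tool call to move; the robot and the scene stay as the last step left them, time stands still between calls to the robot, and variables do not carry over. Pictures are saved under pics/ and viewed, and the job is handed in when it is done.

Besides the shell and the picture viewer there is one more tool, called after ">>>" as name(argument=value, ...) on one line, values as JSON. send_rows: Moves the arm, as the interface text tells. Its arguments: {"type":"object","properties":{"rows":{"type":"array"}},"required":["rows"]}

```bash
ls; mkdir -p pics
python3 - <<'E'
from workcell import telemetry, get_image, ctrl
import cv2
o=telemetry.get_obs();print(o)
for n in("scene","side","wrist"):
    i=get_image(n);cv2.imwrite(f"pics/{n}0.png",i["color"]);print(n,i["camera_matrix"],i["k1"],i["rvec"],i["tvec"])
E
```

```text
pics
{'t': 0.0, 'qpos': array([-1.89319523e-02,  4.23842755e-01,  1.63067094e+00,  9.48134750e-06,
        1.08859874e+00, -1.89638491e-02]), 'qvel': array([ 0.0010872 , -0.00136987, -0.00119558, -0.00040807, -0.00146493,
       -0.00087283]), 'joint_torque': array([ 1.28069914e-03, -5.44622147e+01, -2.73670936e+01,  6.42951974e-02,
        2.27214623e-02, -1.51321510e-04]), 'ee_pos': array([6.24573713e+02, 7.82496990e-02, 3.01907899e+02]), 'orientation': array([-2.22063237e+00, -2.22069342e+00,  1.64568666e-03]), 'ft_force': array([0.42162861, 0.55703583, 0.24103731]), 'moment': array([ 0.04469944, -0.0277191 , -0.04178607]), 'width': 87.63964156001565}
scene [[479.9356006    0.         312.87622794]
 [  0.         479.9356006  204.10727095]
 [  0.           0.           1.        ]] -0.014715628206990737 [ 1.16707006  2.25973845 -1.07467882] [ 259.98534573 -221.6245923  1801.79599642]
side [[439.72020745   0.         323.77265069]
 [  0.         439.72020745 192.23709388]
 [  0.           0.           1.        ]] -0.08050133391759069 [ 2.47230854  0.20939964 -0.08739585] [-546.29372214   31.61726913 1552.7757972 ]
wrist [[282.00797665   0.         318.14271525]
 [  0.         282.00797665 200.70528167]
 [  0.           0.           1.        ]] 0.004961934555601388 [-2.85962554e+00 -8.96575438e-05  4.30028067e-03] [-622.18459976  -35.30396708  392.4358262 ]
```

View pics/scene0.png

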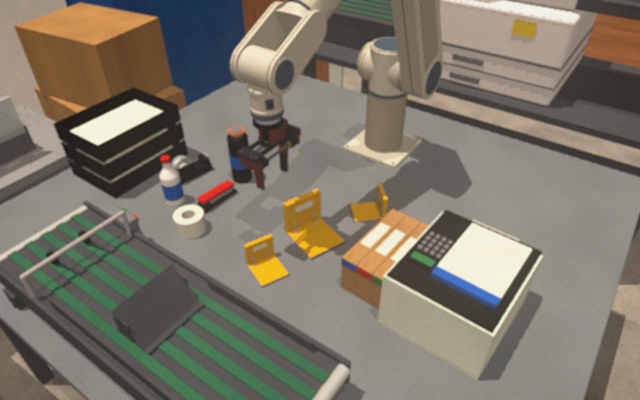

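View pics/side0.png

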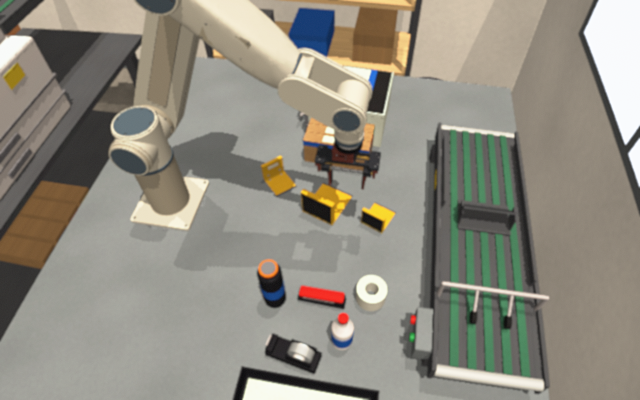

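View pics/wrist0.png

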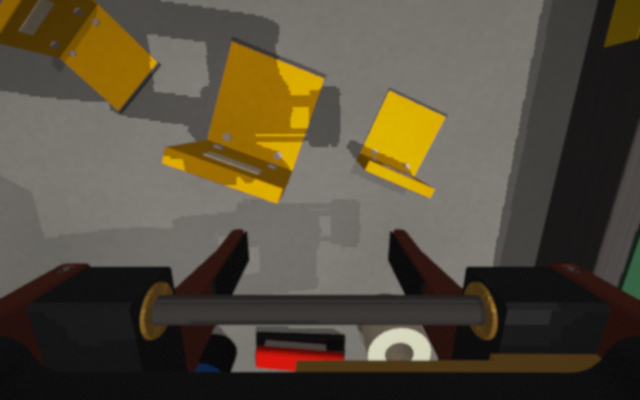

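The three yellow candidates in the scene view are:
- the middle bookend at (312,225), the biggest, lying fallen with its foot raised
- a small one at (265,260)
- one near the robot at (370,205)

The middle one looks right, so I'll measure all three to check.

```bash
cat > h.py <<'E'
from workcell import telemetry, get_image, ctrl
import cv2, numpy as np
def cloud(i):
    K=i["camera_matrix"];h,w=i["z_map"].shape
    u,v=np.meshgrid(np.arange(w),np.arange(h))
    p=np.stack([u,v],-1).reshape(-1,1,2).astype(float)
    n=cv2.undistortPoints(p,K,np.array([i["k1"],0,0,0.])).reshape(h,w,2)
    z=i["z_map"][...,None];c=np.concatenate([n*z,z],-1)
    R,_=cv2.Rodrigues(np.array(i["rvec"]));t=np.array(i["tvec"])
    W=(c-t)@R
    W[i["z_map"]==0]=np.nan
    return W
def yellow(i):
    hsv=cv2.cvtColor(i["color"],cv2.COLOR_BGR2HSV)
    return cv2.inRange(hsv,(18,150,60),(35,255,255))
def proj(i,P):
    p,_=cv2.projectPoints(np.array(P,float).reshape(-1,1,3),np.array(i["rvec"]),np.array(i["tvec"]),i["camera_matrix"],np.array([i["k1"],0,0,0.]))
    return p.reshape(-1,2)
E
python3 - <<'E'
from h import *
np.set_printoptions(suppress=True,precision=1)
for n in("scene","side","wrist"):
    i=get_image(n);W=cloud(i);m=yellow(i)
    k,l,s,c=cv2.connectedComponentsWithStats(m)
    for j in range(1,k):
        if s[j,4]<100: continue
        P=W[l==j];P=P[np.isfinite(P[:,0])]
        if len(P)<50: continue
        print(n,c[j],s[j,4],np.percentile(P,[1,50,99],axis=0).tolist() and np.percentile(P,[1,50,99],axis=0).round(0).tolist())
        lo=P[P[:,2]<10][:,:2]; hi=P[P[:,2]>P[:,2].max()-10][:,:2]
        for nm,q in(("lo",lo),("hi",hi)):
            if len(q)>10:
                r=cv2.minAreaRect(q.astype(np.float32));print('  ',nm,np.round(r[0]),np.round(r[1]),round(r[2]),np.round(cv2.boxPoints(r)).tolist())
W=None
i=get_image("wrist");cv2.imwrite("pics/crop1.png",cv2.resize(i["color"][20:220,140:460],None,fx=2.4,fy=2.4))
E
```

```text
scene [523.9  28.1] 302 [[-659.0, 212.0, 272.0], [-647.0, 253.0, 300.0], [-634.0, 293.0, 327.0]]
   hi [-645.  254.] [81. 19.] 88 [[-656.0, 213.0], [-637.0, 213.0], [-634.0, 294.0], [-652.0, 295.0]]
scene [370.2 208.2] 636 [[307.0, 98.0, -3.0], [362.0, 159.0, 3.0], [416.0, 211.0, 77.0]]
   lo [326. 137.] [159. 127.] 43 [[224.0, 129.0], [311.0, 36.0], [427.0, 144.0], [341.0, 237.0]]
   hi [336. 181.] [83. 14.] 43 [[301.0, 158.0], [310.0, 148.0], [371.0, 205.0], [362.0, 215.0]]
scene [309.3 225.8] 2073 [[480.0, 2.0, -1.0], [549.0, 48.0, 6.0], [619.0, 152.0, 111.0]]
   lo [531.  25.] [262. 126.] 70 [[427.0, -76.0], [545.0, -119.0], [634.0, 127.0], [516.0, 170.0]]
   hi [532.  23.] [ 23. 117.] 69 [[473.0, 33.0], [583.0, -9.0], [591.0, 13.0], [482.0, 54.0]]
scene [264.1 261.4] 1178 [[681.0, -4.0, -2.0], [728.0, 30.0, 4.0], [780.0, 101.0, 78.0]]
   lo [710.  19.] [189.  93.] 57 [[620.0, -36.0], [698.0, -86.0], [801.0, 73.0], [722.0, 123.0]]
   hi [716.  11.] [17. 80.] 68 [[676.0, 18.0], [750.0, -13.0], [757.0, 3.0], [683.0, 34.0]]
side [13.8 75.8] 275 [[-654.0, 209.0, 271.0], [-647.0, 249.
[... 1834 characters left out ...]
[670.0, 14.0], [766.0, -27.0], [807.0, 70.0], [711.0, 111.0]]
   hi [713.  11.] [13. 82.] 67 [[673.0, 21.0], [748.0, -11.0], [753.0, 1.0], [678.0, 33.0]]
wrist [151.3 311.1] 840 [[577.0, 17.0, 311.0], [579.0, 26.0, 322.0], [580.0, 31.0, 326.0]]
   hi [578.  24.] [ 3. 16.] 2 [[577.0, 32.0], [577.0, 16.0], [580.0, 16.0], [580.0, 32.0]]
wrist [485.1 311.3] 827 [[667.0, 17.0, 311.0], [668.0, 26.0, 322.0], [669.0, 31.0, 325.0]]
   hi [668.  24.] [ 3. 15.] 2 [[666.0, 31.0], [667.0, 16.0], [670.0, 16.0], [669.0, 31.0]]
wrist [469.6 364.3] 3495 [[619.0, 17.0, 327.0], [664.0, 18.0, 331.0], [691.0, 19.0, 333.0]]
   hi [656.  18.] [75.  4.] 0 [[618.0, 20.0], [618.0, 16.0], [694.0, 16.0], [694.0, 20.0]]
```

View pics/crop1.png

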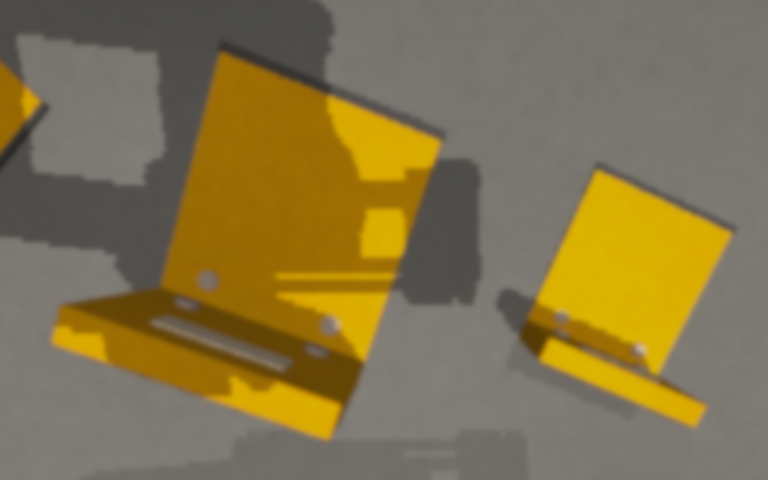

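The middle bookend has a foot 117–119 mm wide and 110 mm high, with the plate about 120 mm wide. The other two are about 80 mm wide and 78 mm high, so the middle one at wrist (253,124) is the one meant. Next I'll find the carton row and cabinet.

Run:
```python
from h import *
np.set_printoptions(suppress=True,precision=1)
for n in("scene","side"):
    i=get_image(n);W=cloud(i)
    ok=np.isfinite(W[...,0])
    for nm,a,b,g in(("cartontop",108,121,0),("cabtop",160,175,0)):
        m=ok&(W[...,2]>a)&(W[...,2]<b)&(W[...,1]>180)&(W[...,1]<750)&(W[...,0]>300)&(W[...,0]<900)
        m=cv2.morphologyEx(m.astype(np.uint8),cv2.MORPH_OPEN,np.ones((3,3)))
        k,l,s,c=cv2.connectedComponentsWithStats(m)
        for j in range(1,k):
            if s[j,4]<80: continue
            P=W[l==j];r=cv2.minAreaRect(P[:,:2].astype(np.float32))
            print(n,nm,c[j],s[j,4],P.mean(0),np.round(r[0]),np.round(r[1]),round(r[2],1),np.round(cv2.boxPoints(r)).tolist())
    # end face: points z 15..100
    m=ok&(W[...,2]>15)&(W[...,2]<100)&(W[...,1]>170)&(W[...,1]<750)&(W[...,0]>420)&(W[...,0]<900)
    m=cv2.morphologyEx(m.astype(np.uint8),cv2.MORPH_OPEN,np.ones((3,3)))
    k,l,s,c=cv2.connectedComponentsWithStats(m)
    for j in range(1,k):
        if s[j,4]<80: continue
        P=W[l==j];h=cv2.convexHull(P[:,:2].astype(np.float32))[:,0]
        r=cv2.minAreaRect(P[:,:2].astype(np.float32))
        print(n,"face",c[j],s[j,4],np.round(r[0]),np.round(r[1]),round(r[2],1),np.round(cv2.boxPoints(r)).tolist())
i=get_image("scene");cv2.imwrite("pics/crop2.png",cv2.resize(i["color"][180:380,320:560],None,fx=3,fy=3))
i=get_image("side");cv2.imwrite("pics/crop3.png",cv2.resize(i["color"][60:260,240:440],None,fx=3,fy=3))
```

```text
scene cartontop [384.4 243.8] 2926 [565.6 316.2 114.5] [556. 315.] [119. 245.] 87.6 [[431.0, 260.0], [676.0, 250.0], [681.0, 369.0], [436.0, 379.0]]
scene cartontop [447.7 328.1] 87 [717.4 554.7 114.3] [718. 555.] [53.  5.] 87.3 [[714.0, 529.0], [719.0, 529.0], [721.0, 582.0], [716.0, 582.0]]
scene cabtop [458.6 281.2] 5189 [623.6 528.8 167.8] [568. 523.] [261. 304.] 86.6 [[408.0, 402.0], [712.0, 384.0], [727.0, 645.0], [424.0, 663.0]]
scene face [415.9 323.7] 3626 [695. 459.] [114. 406.] 8.4 [[609.0, 652.0], [668.0, 250.0], [781.0, 267.0], [722.0, 668.0]]
scene face [512.5 314.8] 191 [548. 655.] [  1. 214.] 86.7 [[441.0, 661.0], [655.0, 649.0], [655.0, 650.0], [441.0, 662.0]]
side cartontop [318.6 133.1] 560 [483.2 306.4 114. ] [487. 316.] [119. 110.] 89.2 [[432.0, 257.0], [541.0, 255.0], [543.0, 374.0], [433.0, 376.0]]
side cartontop [367.8 135.2] 240 [660.7 325.4 114.1] [659. 322.] [144.  39.] 84.7 [[633.0, 252.0], [672.0, 249.0], [685.0, 392.0], [647.0, 395.0]]
side cabtop [379.8  93. ] 744 [683.1 504.2 167.2] [684. 517.] [269.  66.] 86.3 [[642.0, 385.0], [708.0, 381.0], [725.0, 649.0], [660.0, 654.0]]
side face [377.  135.5] 145 [692. 384.] [98. 29.] 54.5 [[652.0, 353.0], [676.0, 336.0], [733.0, 415.0], [709.0, 432.0]]
side face [309.4 151. ] 190 [457. 261.] [14. 52.] 84.1 [[430.0, 256.0], [482.0, 251.0], [483.0, 265.0], [431.0, 271.0]]
```

View pics/crop2.png

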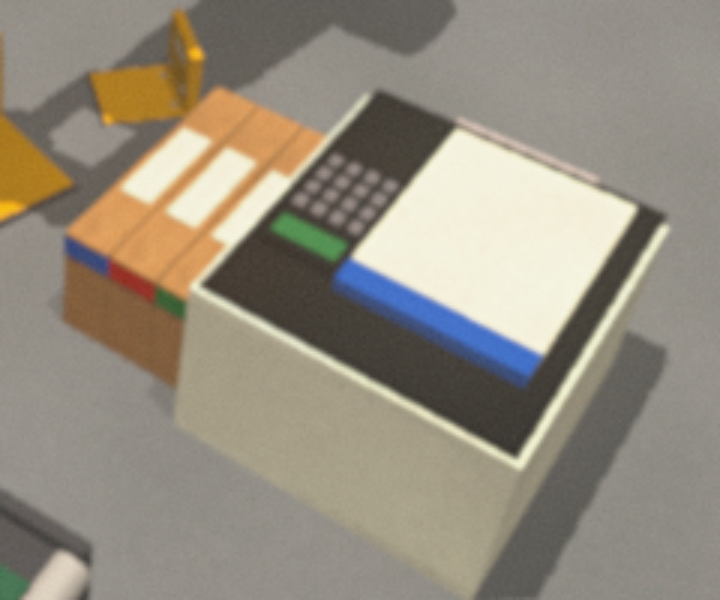

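View pics/crop3.png

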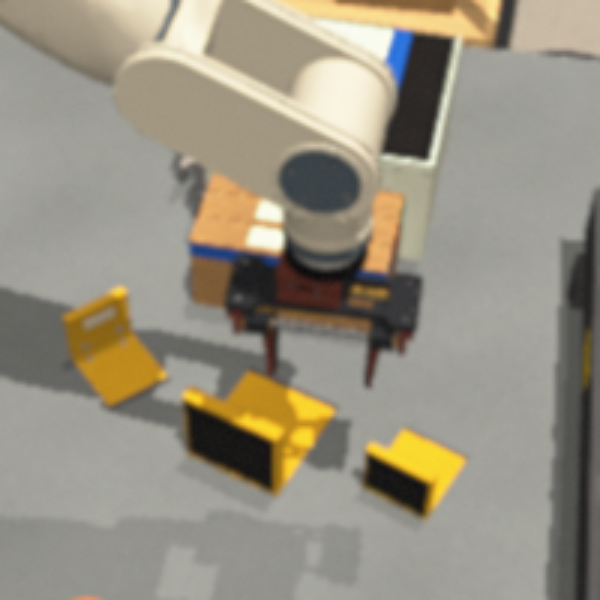

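The row is blue, red, green with blue outermost. The cabinet is centred at (568,523) with yaw about -3.4°, so row_end is about (552.5,256.5). The outer carton-top edge middle at (553,255) agrees. The fallen heel is at about (527,12) with yaw about -20.8°. Now I'll check that the area behind the bookend is clear.

Run:
```python
from h import *
i=get_image("side");W=cloud(i)
m=(W[...,2]>25)&(W[...,1]<-60)&(W[...,1]>-450)&(W[...,0]>330)&(W[...,0]<850)
m=cv2.morphologyEx(m.astype(np.uint8),cv2.MORPH_OPEN,np.ones((3,3)))
k,l,s,c=cv2.connectedComponentsWithStats(m)
for j in range(1,k):
    if s[j,4]<60: continue
    P=W[l==j];print(c[j].round(),s[j,4],P.min(0).round(),P.max(0).round())
```

```text
[348. 120.] 437 [588. -66. 496.] [661. -60. 566.]
[271. 282.] 935 [ 422. -328.   25.] [ 489. -268.  198.]
[371. 291.] 760 [ 694. -290.   25.] [ 784. -199.   66.]
[322. 294.] 545 [ 527. -296.   25.] [ 664. -256.   55.]
[342. 331.] 627 [ 643. -420.   25.] [ 703. -367.  175.]
[275. 340.] 174 [ 475. -450.   25.] [ 518. -416.   60.]
[293. 343.] 95 [ 519. -450.   25.] [ 580. -420.   88.]
```

>>> send_rows(rows=[[0.0,0.0,0.0,0.12,0.3],[0.0,0.0,0.0,0.12,0.3],[0.0,0.0,0.0,0.12,0.3]])

```text
t: 0.9
ee_pos: [625.0, 0.0, 302.7]
orientation: [-2.588, -1.781, -0.0]
ft_force: [0.4, 0.6, 0.8]
width: 67.3
```

The area behind is clear: the nearest objects start at y < -199. I'll move the fingers in behind the raised foot.

>>> send_rows(rows=[[0.008,-0.048,0.0,0,0.3],[0.008,-0.048,0.02,0,0.3],[0.0,0,0.04,0,0.3],[0.0,0,0.04,0,0.3],[0.0,0,0.04,0,0.3]])

```text
t: 1.4
ee_pos: [543.0, 47.9, 163.1]
orientation: [2.582, 1.788, 0.003]
ft_force: [-0.3, -0.6, -0.4]
width: 57.1
```

Run:
```python
from h import *
i=get_image("side");cv2.imwrite("pics/s1.png",cv2.resize(i["color"][60:260,220:440],None,fx=3,fy=3))
i=get_image("wrist");cv2.imwrite("pics/w1.png",i["color"])
print(telemetry.get_obs()["ft_force"],telemetry.get_obs()["ee_pos"])
```

```text
[-0.21386811  0.03550889 -0.63443944] [539.84063085  47.49409906 159.45756193]
```

View pics/s1.png

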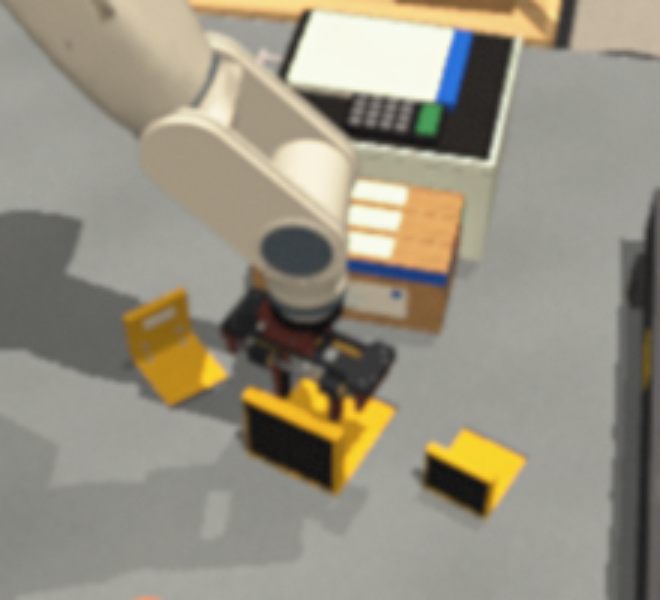

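View pics/w1.png

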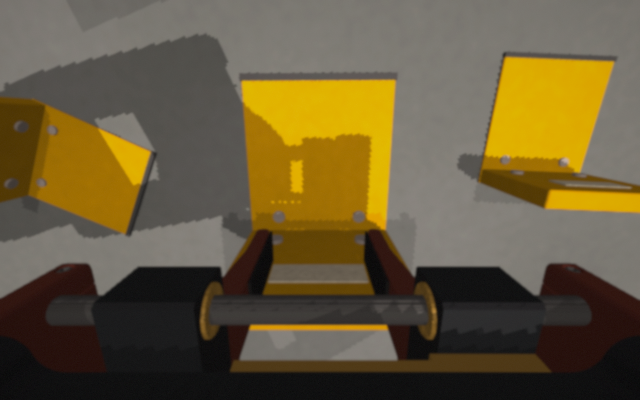

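The fingers sit over the plate just inside the raised foot. In the wrist view the plate is square and centred at (318,150). Now I'll push the foot over.

>>> send_rows(rows=[[-0.006,0,0,0,0.3],[-0.006,0,0,0,0.3],[-0.006,0,0,0,0.3],[-0.006,0,0,0,0.3],[-0.006,0,0,0,0.3]])

```text
t: 2.0
ee_pos: [533.2, 18.9, 165.2]
orientation: [2.582, 1.786, 0.005]
ft_force: [1.7, 2.0, 3.4]
width: 57.2
```

>>> send_rows(rows=[[-0.006,0,0,0,0.3],[-0.006,0,0,0,0.3],[-0.006,0,0,0,0.3],[-0.006,0,0,0,0.3]])

```text
t: 2.4
ee_pos: [523.1, -3.5, 163.2]
orientation: [-2.583, -1.787, 0.002]
ft_force: [1.2, 0.7, -0.7]
width: 57.4
```

Run:
```python
from h import *
i=get_image("side");cv2.imwrite("pics/s2.png",cv2.resize(i["color"][60:260,220:440],None,fx=3,fy=3))
print(telemetry.get_obs()["ft_force"],telemetry.get_obs()["ee_pos"])
```

```text
[-0.04245356  0.77575083 -1.37833577] [522.69827835  -4.0484855  163.18860667]
```

View pics/s2.png

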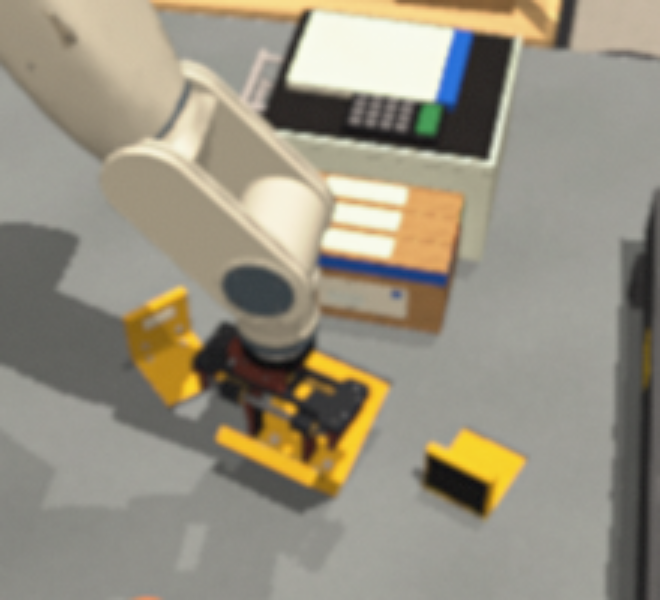

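The foot has tilted about 25° and is coming over with the heel in place, so I'll keep going.

>>> send_rows(rows=[[-0.006,0,0,0,0.3],[-0.006,0,0,0,0.3],[-0.006,0,0,0,0.3],[-0.006,0,0,0,0.3],[-0.006,0,0,0,0.3]])

```text
t: 2.95
ee_pos: [513.0, -31.5, 163.6]
orientation: [-2.583, -1.788, 0.0]
ft_force: [-0.2, -0.2, 0.7]
width: 56.9
```

Run:
```python
from h import *
i=get_image("side");cv2.imwrite("pics/s3.png",cv2.resize(i["color"][60:260,220:440],None,fx=3,fy=3))
print(telemetry.get_obs()["ft_force"],telemetry.get_obs()["ee_pos"])
```

```text
[-0.54067669 -0.21263531 -0.47161566] [512.66830978 -32.08071884 163.59642996]
```

View pics/s3.png

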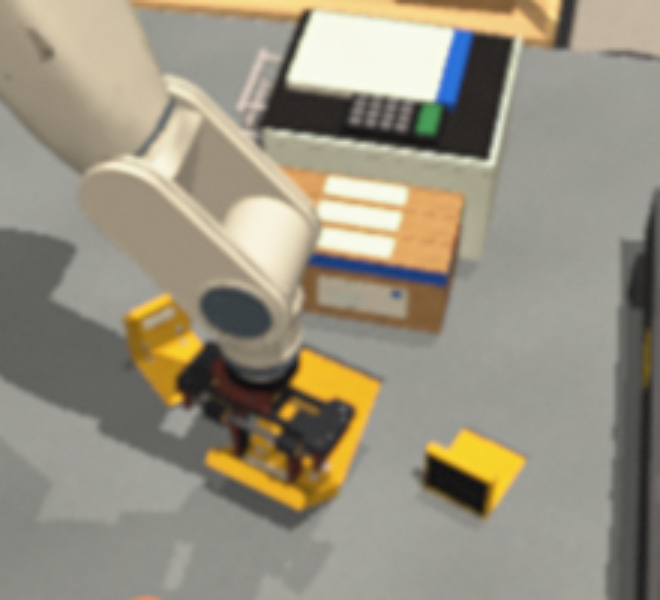

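The tilt is now about 40–45°. I'll continue, and I'll also check the small bookend near the robot, since its look has changed slightly.

>>> send_rows(rows=[[-0.006,0,0,0,0.3],[-0.006,0,0,0,0.3],[-0.006,0,0,0,0.3]])

```text
t: 3.3
ee_pos: [506.7, -48.3, 163.7]
orientation: [-2.583, -1.788, 0.0]
ft_force: [-0.9, -0.3, 0.0]
width: 57.2
```

```bash
cat > chk.py <<'E'
from h import *
import sys
t=sys.argv[1]
print(telemetry.get_obs()["t"],telemetry.get_obs()["ft_force"].round(1),telemetry.get_obs()["ee_pos"].round(1))
for n in("scene","side"):
    i=get_image(n);W=cloud(i);m=yellow(i)
    y,x=(slice(150,320),slice(200,440)) if n=="scene" else (slice(60,260),slice(220,440))
    cv2.imwrite(f"pics/{n}_{t}.png",cv2.resize(i["color"][y,x],None,fx=3,fy=3))
    k,l,s,c=cv2.connectedComponentsWithStats(m)
    for j in range(1,k):
        if s[j,4]<100: continue
        P=W[l==j];P=P[np.isfinite(P[:,0])]
        if len(P)<50 or P[0,0]<0: continue
        print(n,c[j].round(),s[j,4],np.percentile(P,[1,99],axis=0).round(0).tolist())
        for nm,q in(("lo",P[(P[:,2]<25)&(P[:,2]>10)]),("hi",P[P[:,2]>P[:,2].max()-12])):
            if len(q)>10:
                r=cv2.minAreaRect(q[:,:2].astype(np.float32));print('  ',nm,np.round(r[0]),np.round(r[1]),round(r[2]),np.round(cv2.boxPoints(r)).tolist())
E
python3 chk.py a
```

```text
3.3 [-0.9 -0.3  0. ] [506.7 -48.3 163.7]
scene [370. 208.] 669 [[229.0, 97.0, -4.0], [416.0, 211.0, 78.0]]
   lo [344. 185.] [68. 11.] 50 [[318.0, 162.0], [326.0, 155.0], [370.0, 207.0], [362.0, 214.0]]
   hi [337. 182.] [84. 12.] 44 [[303.0, 157.0], [311.0, 148.0], [371.0, 207.0], [362.0, 216.0]]
scene [294. 208.] 1017 [[453.0, -73.0, 18.0], [605.0, 81.0, 100.0]]
   lo [536.  12.] [ 32. 103.] 70 [[482.0, 14.0], [579.0, -21.0], [590.0, 9.0], [493.0, 44.0]]
scene [264. 262.] 1166 [[682.0, -2.0, -2.0], [779.0, 101.0, 78.0]]
   lo [719.  16.] [ 8. 80.] 68 [[680.0, 27.0], [755.0, -3.0], [758.0, 5.0], [683.0, 35.0]]
   hi [717.  11.] [18. 80.] 68 [[676.0, 18.0], [751.0, -13.0], [757.0, 4.0], [683.0, 34.0]]
side [273. 176.] 383 [[307.0, -47.0, -3.0], [435.0, 189.0, 209.0]]
   lo [331. 168.] [45. 40.] 80 [[308.0, 150.0], [347.0, 142.0], [355.0, 187.0], [316.0, 194.0]]
side [319. 208.] 1022 [[448.0, -91.0, 17.0], [601.0, 88.0, 207.0]]
   lo [532.  14.] [ 40. 117.] 59 [[472.0, 26.0], [572.0, -33.0], [593.0, 1.0], [492.0, 61.0]]
side [380. 214.] 379 [[682.0, -11.0, -4.0], [783.0, 105.0, 78.0]]
   hi [716.  10.] [16. 81.] 69 [[676.0, 17.0], [751.0, -12.0], [757.0, 3.0], [682.0, 32.0]]
```

View pics/side_a.png

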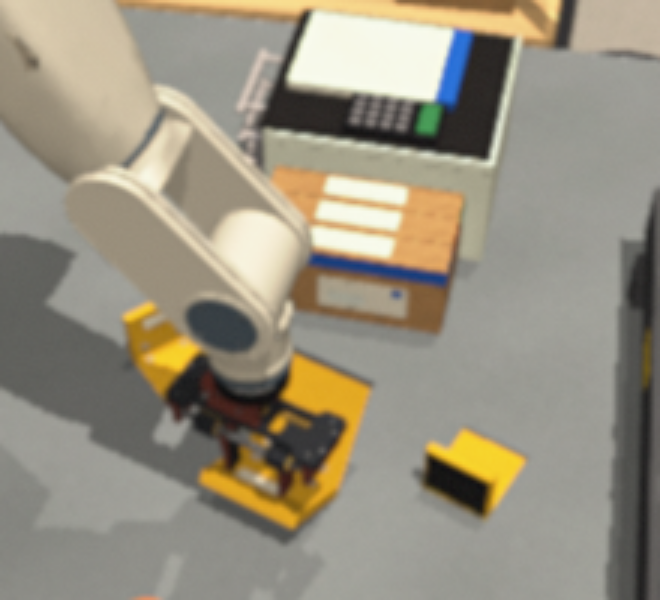

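View pics/scene_a.png

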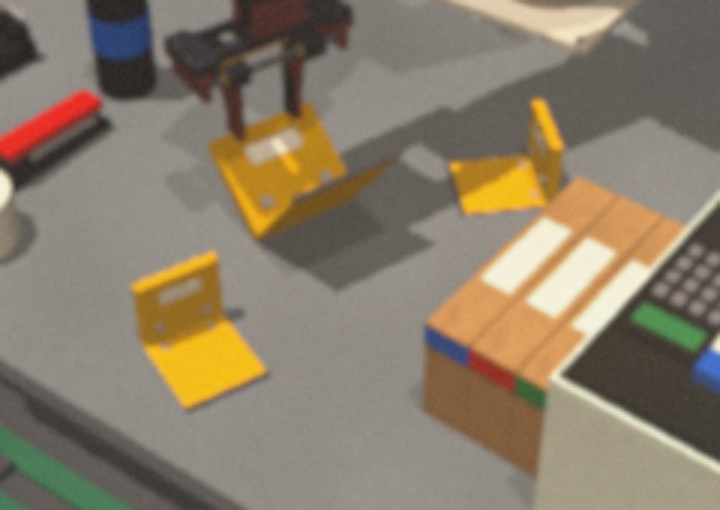

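The small bookend hasn't moved; the arm was only hiding part of it. The target is at about 42°, so a little further.

>>> send_rows(rows=[[-0.005,0,0,0,0.3],[-0.005,0,0,0,0.3],[-0.004,0,0,0,0.3],[0,0,0,0,0.3],[0,0,0,0,0.3]])

```text
t: 3.9
ee_pos: [502.0, -61.1, 163.7]
orientation: [-2.584, -1.787, -0.0]
ft_force: [0.8, -0.2, 1.0]
width: 57.1
```

```bash
python3 chk.py b
```

```text
3.9 [ 0.8 -0.2  1. ] [502.  -61.1 163.7]
scene [296. 206.] 1426 [[473.0, -99.0, 5.0], [582.0, 32.0, 138.0]]
   lo [509. -38.] [116. 120.] 69 [[432.0, -71.0], [544.0, -114.0], [585.0, -5.0], [473.0, 37.0]]
   hi [527.  12.] [  9. 115.] 69 [[472.0, 28.0], [580.0, -12.0], [583.0, -4.0], [475.0, 37.0]]
scene [370. 208.] 674 [[240.0, 97.0, -3.0], [415.0, 211.0, 77.0]]
   lo [348. 186.] [64. 13.] 56 [[325.0, 163.0], [335.0, 156.0], [371.0, 209.0], [361.0, 216.0]]
   hi [336. 181.] [82. 13.] 42 [[301.0, 158.0], [310.0, 148.0], [370.0, 204.0], [361.0, 213.0]]
scene [264. 262.] 1168 [[683.0, -2.0, -2.0], [779.0, 101.0, 77.0]]
   lo [720.  15.] [ 9. 78.] 67 [[682.0, 27.0], [754.0, -4.0], [757.0, 4.0], [685.0, 35.0]]
   hi [716.  11.] [18. 81.] 66 [[675.0, 20.0], [749.0, -13.0], [757.0, 3.0], [682.0, 36.0]]
side [271. 178.] 306 [[308.0, -116.0, -4.0], [458.0, 181.0, 368.0]]
   lo [323. 162.] [43. 10.] 48 [[305.0, 150.0], [312.0, 143.0], [342.0, 175.0], [334.0, 182.0]]
side [380. 214.] 379 [[682.0, -11.0, -3.0], [783.0, 104.0, 79.0]]
   hi [717.   9.] [17. 82.] 67 [[676.0, 18.0], [751.0, -15.0], [758.0, 1.0], [683.0, 34.0]]
side [309. 230.] 787 [[441.0, -109.0, 9.0], [578.0, 10.0, 171.0]]
   lo [506. -41.] [112. 121.] 70 [[431.0, -73.0], [544.0, -114.0], [582.0, -9.0], [469.0, 32.0]]
```

View pics/scene_b.png

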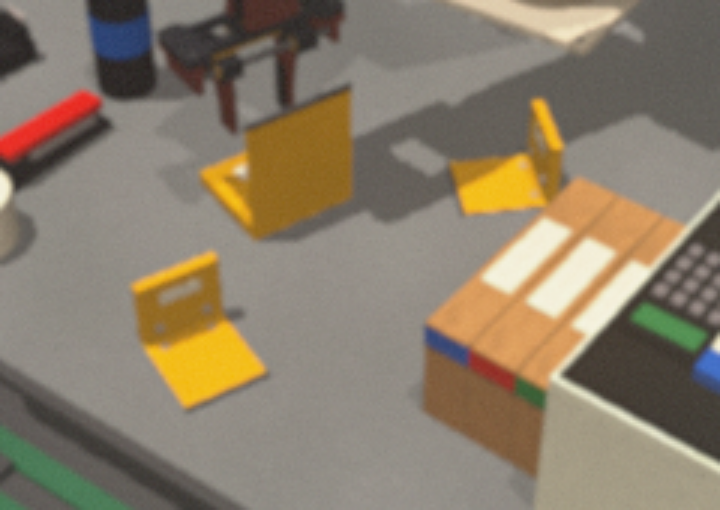

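The bookend is standing: heel at about (527,12), yaw about -20.5°, plate top at about 140 mm. Next I go back past the foot end and down behind it.

>>> send_rows(rows=[[-0.03,0,0,0,0.3],[-0.03,0,0,0,0.3],[0,0,0.03,0,0.3],[0,0,0.03,0,0.3],[0,0,0.015,0,0.3]])

```text
t: 4.5
ee_pos: [480.1, -117.1, 87.0]
orientation: [-2.582, -1.786, 0.002]
ft_force: [-0.1, 0.9, 0.6]
width: 56.9
```

```bash
python3 - <<'E'
from h import *
print(telemetry.get_obs()["ft_force"],telemetry.get_obs()["ee_pos"])
i=get_image("wrist");cv2.imwrite("pics/w3.png",i["color"])
E
python3 chk.py c
```

```text
[-0.08244578  0.87373649  0.64783996] [ 480.08817734 -117.0854501    86.95321804]
4.55 [-0.2 -0.4 -1.8] [ 479.4 -116.8   85.6]
scene [296. 206.] 1422 [[473.0, -100.0, 5.0], [582.0, 33.0, 139.0]]
   lo [509. -38.] [117. 121.] 69 [[432.0, -71.0], [545.0, -115.0], [587.0, -5.0], [473.0, 38.0]]
   hi [527.  11.] [  9. 112.] 68 [[474.0, 28.0], [578.0, -14.0], [581.0, -5.0], [477.0, 36.0]]
scene [370. 208.] 670 [[233.0, 96.0, -3.0], [416.0, 210.0, 77.0]]
   lo [343. 187.] [73. 11.] 44 [[313.0, 165.0], [321.0, 158.0], [373.0, 208.0], [366.0, 216.0]]
   hi [335. 180.] [82. 13.] 44 [[301.0, 157.0], [310.0, 147.0], [370.0, 204.0], [360.0, 213.0]]
scene [264. 262.] 1171 [[682.0, -2.0, -2.0], [780.0, 101.0, 77.0]]
   lo [719.  15.] [ 8. 78.] 68 [[681.0, 26.0], [753.0, -3.0], [756.0, 5.0], [684.0, 34.0]]
   hi [717.  13.] [17. 81.] 66 [[677.0, 22.0], [750.0, -11.0], [757.0, 4.0], [684.0, 37.0]]
side [317. 213.] 901 [[487.0, -123.0, 11.0], [578.0, 23.0, 178.0]]
   lo [519. -30.] [ 85. 104.] 68 [[455.0, -50.0], [552.0, -89.0], [583.0, -10.0], [487.0, 29.0]]
side [380. 214.] 381 [[682.0, -12.0, -4.0], [782.0, 106.0, 78.0]]
   hi [716.  10.] [18. 81.] 68 [[675.0, 17.0], [750.0, -14.0], [757.0, 3.0], [682.0, 34.0]]
```

View pics/w3.png

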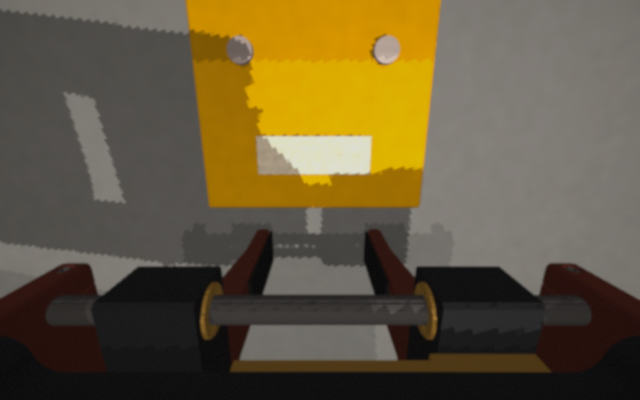

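View pics/scene_c.png

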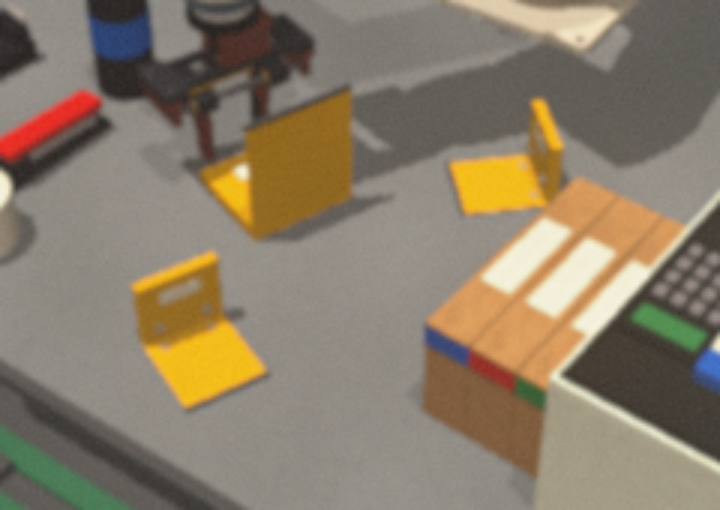

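The foot end spans wrist pixels (210–420, 207), square to the fingers and centred on them. Now I'll push.

>>> send_rows(rows=[[0.005,0,0,0,0.3],[0.005,0,0,0,0.3],[0.006,0,0,0,0.3],[0.007,0,0,0,0.3],[0.008,0,0,0,0.3]])

```text
t: 5.15
ee_pos: [492.2, -88.3, 89.6]
orientation: [2.581, 1.788, 0.0]
ft_force: [-2.3, -8.0, 5.3]
width: 56.9
```

>>> send_rows(rows=[[0.008,0,0,0,0.3],[0.008,0,0,-0.01,0.3],[0.008,0,0,-0.01,0.3],[0.008,0,0,-0.01,0.3],[0.008,0,0,-0.01,0.3]])

```text
t: 5.65
ee_pos: [506.0, -50.6, 89.6]
orientation: [2.544, 1.84, 0.001]
ft_force: [-2.6, -8.3, 4.2]
width: 56.9
```

```bash
python3 - <<'E'
from h import *
print(telemetry.get_obs()["ft_force"],telemetry.get_obs()["ee_pos"])
i=get_image("wrist");cv2.imwrite("pics/w4.png",i["color"])
E
python3 chk.py d
```

```text
[-2.56245881 -8.29436679  4.23554961] [505.95382636 -50.56030893  89.59966903]
5.7 [-0.7 -1.8  2.8] [506.3 -49.6  89.5]
scene [370. 208.] 656 [[241.0, 98.0, -3.0], [417.0, 212.0, 77.0]]
   lo [344. 187.] [64. 11.] 47 [[319.0, 167.0], [327.0, 160.0], [370.0, 207.0], [362.0, 214.0]]
   hi [336. 181.] [82. 14.] 45 [[302.0, 157.0], [312.0, 147.0], [370.0, 205.0], [361.0, 215.0]]
scene [307. 215.] 1462 [[487.0, -46.0, 4.0], [598.0, 84.0, 139.0]]
   lo [528.  14.] [114. 119.] 73 [[455.0, -23.0], [568.0, -58.0], [602.0, 51.0], [488.0, 86.0]]
   hi [541.  67.] [  6. 112.] 72 [[487.0, 81.0], [593.0, 47.0], [595.0, 53.0], [489.0, 87.0]]
scene [264. 262.] 1169 [[683.0, -2.0, -2.0], [779.0, 101.0, 77.0]]
   lo [719.  16.] [ 7. 80.] 67 [[681.0, 28.0], [755.0, -3.0], [757.0, 4.0], [684.0, 35.0]]
   hi [716.  13.] [17. 82.] 66 [[675.0, 22.0], [751.0, -12.0], [757.0, 4.0], [682.0, 37.0]]
side [272. 183.] 220 [[307.0, -65.0, -3.0], [430.0, 166.0, 267.0]]
   lo [339. 141.] [18. 63.] 57 [[308.0, 150.0], [361.0, 116.0], [370.0, 131.0], [318.0, 165.0]]
side [327. 198.] 575 [[519.0, -52.0, 12.0], [594.0, 69.0, 182.0]]
   lo [555.  49.] [29. 82.] 73 [[512.0, 47.0], [590.0, 23.0], [598.0, 51.0], [520.0, 75.0]]
side [380. 214.] 380 [[682.0, -11.0, -4.0], [783.0, 104.0, 79.0]]
   hi [716.   9.] [18. 81.] 65 [[676.0, 18.0], [749.0, -15.0], [756.0, 1.0], [683.0, 34.0]]
```

View pics/w4.png

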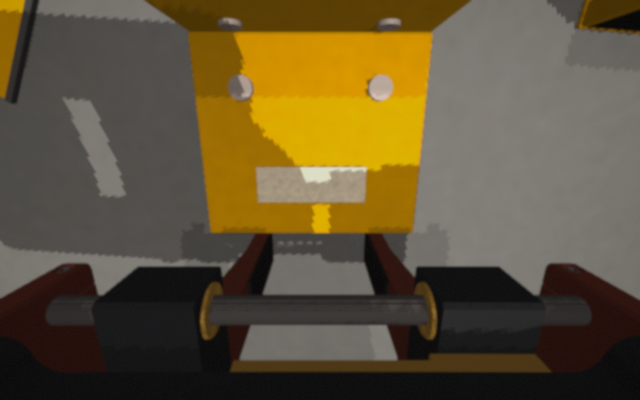

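The push is stable: heel at about (541,67), heading about 72°. I'll continue, turning it gradually.

>>> send_rows(rows=[[0.008,0,0,-0.006,0.3],[0.008,0,0,-0.008,0.3],[0.008,0,0,-0.01,0.3],[0.008,0,0,-0.012,0.3],[0.008,0,0,-0.013,0.3]])

```text
t: 6.3
ee_pos: [517.5, -12.8, 89.1]
orientation: [2.5, 1.901, -0.0]
ft_force: [-0.5, -7.7, 3.9]
width: 57.2
```

>>> send_rows(rows=[[0.008,0,0,-0.014,0.3],[0.008,0,0,-0.014,0.3],[0.008,0,0,-0.014,0.3],[0.008,0,0,-0.014,0.3],[0.008,0,0,-0.014,0.3]])

```text
t: 6.8
ee_pos: [527.2, 26.0, 89.1]
orientation: [2.432, 1.987, -0.0]
ft_force: [-0.8, -8.6, 3.6]
width: 57.2
```

```bash
python3 - <<'E'
from h import *
print(telemetry.get_obs()["ft_force"],telemetry.get_obs()["ee_pos"])
i=get_image("wrist");cv2.imwrite("pics/w5.png",i["color"])
E
python3 chk.py e
```

```text
[-0.78618565 -8.55764687  3.56311415] [527.19062969  26.01369861  89.12357241]
6.85 [ 0.6 -2.3  1.8] [527.4  27.   89.1]
scene [340. 222.] 2117 [[316.0, 36.0, -2.0], [606.0, 210.0, 137.0]]
   lo [460. 116.] [126. 292.] 73 [[302.0, 99.0], [581.0, 12.0], [619.0, 132.0], [340.0, 220.0]]
   hi [551. 145.] [  7. 117.] 79 [[493.0, 153.0], [608.0, 130.0], [609.0, 138.0], [494.0, 160.0]]
scene [264. 261.] 1172 [[682.0, -2.0, -2.0], [779.0, 102.0, 77.0]]
   lo [720.  16.] [ 8. 78.] 66 [[682.0, 28.0], [754.0, -4.0], [757.0, 3.0], [686.0, 35.0]]
   hi [717.  12.] [19. 81.] 64 [[676.0, 22.0], [749.0, -14.0], [757.0, 3.0], [684.0, 38.0]]
side [276. 177.] 660 [[307.0, 47.0, -4.0], [438.0, 203.0, 129.0]]
   lo [336. 175.] [79. 11.] 41 [[302.0, 154.0], [310.0, 145.0], [369.0, 197.0], [362.0, 205.0]]
side [336. 179.] 399 [[543.0, 17.0, 14.0], [604.0, 146.0, 179.0]]
   lo [569. 133.] [15. 62.] 77 [[538.0, 133.0], [598.0, 119.0], [601.0, 134.0], [541.0, 148.0]]
side [380. 214.] 379 [[682.0, -11.0, -4.0], [783.0, 104.0, 78.0]]
   hi [716.  10.] [18. 79.] 67 [[676.0, 17.0], [750.0, -14.0], [757.0, 3.0], [683.0, 34.0]]
```

View pics/w5.png

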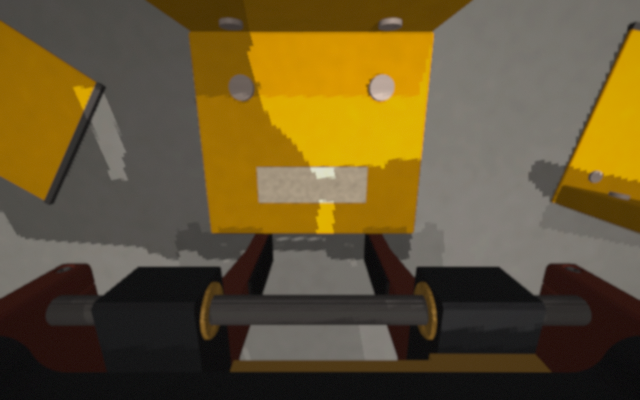

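View pics/scene_e.png

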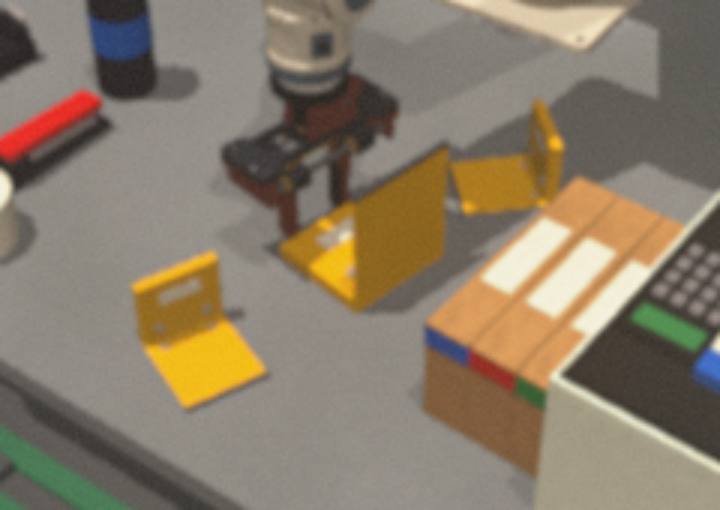

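Heel at about (549,147), heading 78.5°. I'll hold nearly straight for a while, drifting slightly towards +x, and re-measure the row end from this clearer view.

>>> send_rows(rows=[[0.008,0.0005,0,0,0.3],[0.008,0.0005,0,0,0.3],[0.008,0.0005,0,0,0.3],[0.008,0.0005,0,-0.01,0.3],[0.008,0.0005,0,-0.01,0.3]])

```text
t: 7.45
ee_pos: [536.9, 64.5, 88.8]
orientation: [2.413, 2.012, -0.002]
ft_force: [-1.5, -7.1, 3.8]
width: 56.8
```

```bash
python3 - <<'E'
from h import *
print(telemetry.get_obs()["ft_force"],telemetry.get_obs()["ee_pos"])
i=get_image("wrist");cv2.imwrite("pics/w6.png",i["color"])
for n in("scene","side"):
    i=get_image(n);W=cloud(i)
    m=(W[...,2]>108)&(W[...,2]<121)&(W[...,1]>225)&(W[...,1]<700)&(W[...,0]>400)&(W[...,0]<800)
    m=cv2.morphologyEx(m.astype(np.uint8),cv2.MORPH_OPEN,np.ones((3,3)))
    k,l,s,c=cv2.connectedComponentsWithStats(m)
    j=1+s[1:,4].argmax();P=W[l==j];r=cv2.minAreaRect(P[:,:2].astype(np.float32));print(n,s[j,4],np.round(r[1]),round(r[2],1),np.round(cv2.boxPoints(r)).tolist())
    if 1:
        # outer edge fit: min y per x bin
        b=np.arange(450,670,10);e=[(x+5,np.percentile(q[:,1],2)) for x in b if len(q:=P[(P[:,0]>=x)&(P[:,0]<x+10)])>8]
        e=np.array(e);print(np.polyfit(e[:,0]-552,e[:,1],1))
    m=(W[...,2]>160)&(W[...,2]<175)&(W[...,1]>330)&(W[...,1]<700)&(W[...,0]>380)&(W[...,0]<800)
    m=cv2.morphologyEx(m.astype(np.uint8),cv2.MORPH_OPEN,np.ones((3,3)))
    k,l,s,c=cv2.connectedComponentsWithStats(m);j=1+s[1:,4].argmax();P=W[l==j];r=cv2.minAreaRect(P[:,:2].astype(np.float32));print(n,'cab',s[j,4],np.round(r[0],1),np.round(r[1]),round(r[2],1),np.round(cv2.boxPoints(r)).tolist())
E
python3 chk.py f
```

```text
[-1.48772999 -7.07415638  3.84293692] [536.93975413  64.51645265  88.75206512]
scene 2921 [117. 243.] 87.8 [[433.0, 261.0], [676.0, 251.0], [681.0, 369.0], [438.0, 378.0]]
[-6.04264710e-02  2.61213534e+02]
scene cab 5232 [568.7 523.1] [262. 300.] 86.7 [[411.0, 401.0], [711.0, 384.0], [726.0, 645.0], [426.0, 662.0]]
side 1019 [147. 161.] 88.1 [[513.0, 253.0], [674.0, 248.0], [679.0, 395.0], [518.0, 400.0]]
[ -0.62837657 299.82739256]
side cab 869 [652.9 516.7] [270. 131.] 85.5 [[577.0, 387.0], [707.0, 377.0], [729.0, 646.0], [598.0, 657.0]]
7.6 [0.3 0.4 0.3] [537.3  65.4  88.6]
scene [345. 228.] 2013 [[319.0, 75.0, -2.0], [614.0, 209.0, 138.0]]
   lo [468. 144.] [117. 287.] 80 [[316.0, 112.0], [598.0, 61.0], [619.0, 176.0], [337.0, 227.0]]
   hi [557. 185.] [  7. 122.] 77 [[497.0, 195.0], [616.0, 168.0], [617.0, 175.0], [498.0, 201.0]]
scene [264. 262.] 1166 [[682.0, -2.0, -2.0], [779.0, 101.0, 78.0]]
   lo [720.  15.] [10. 78.] 64 [[683.0, 28.0], [753.0, -7.0], [757.0, 2.0], [687.0, 37.0]]
   hi [716.  11.] [16. 80.] 65 [[676.0, 21.0], [749.0, -13.0], [756.0, 2.0], [683.0, 36.0]]
side [277. 177.] 661 [[308.0, 97.0, -5.0], [412.0, 202.0, 79.0]]
   lo [337. 174.] [77. 11.] 46 [[306.0, 151.0], [314.0, 143.0], [368.0, 198.0], [360.0, 206.0]]
side [341. 170.] 354 [[554.0, 52.0, 15.0], [613.0, 185.0, 184.0]]
   lo [574. 175.] [12. 49.] 83 [[548.0, 172.0], [597.0, 166.0], [599.0, 178.0], [550.0, 184.0]]
side [322. 199.] 103 [[509.0, 24.0, 7.0], [566.0, 101.0, 108.0]]
   lo [532.  87.] [26. 53.] 84 [[504.0, 77.0], [557.0, 71.0], [559.0, 97.0], [507.0, 103.0]]
side [380. 214.] 380 [[682.0, -12.0, -4.0], [782.0, 104.0, 78.0]]
   hi [717.   9.] [17. 80.] 69 [[676.0, 15.0], [751.0, -13.0], [757.0, 3.0], [682.0, 31.0]]
```

View pics/w6.png

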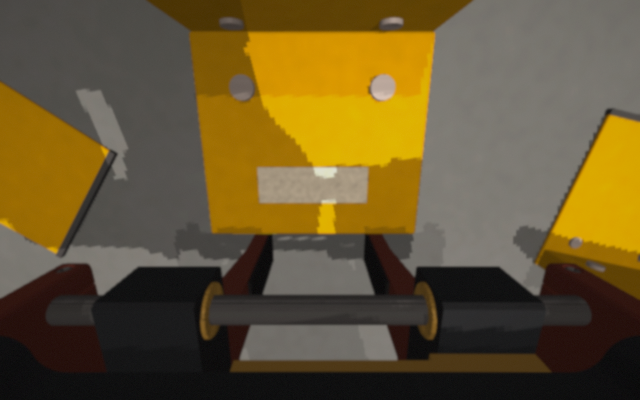

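View pics/side_f.png

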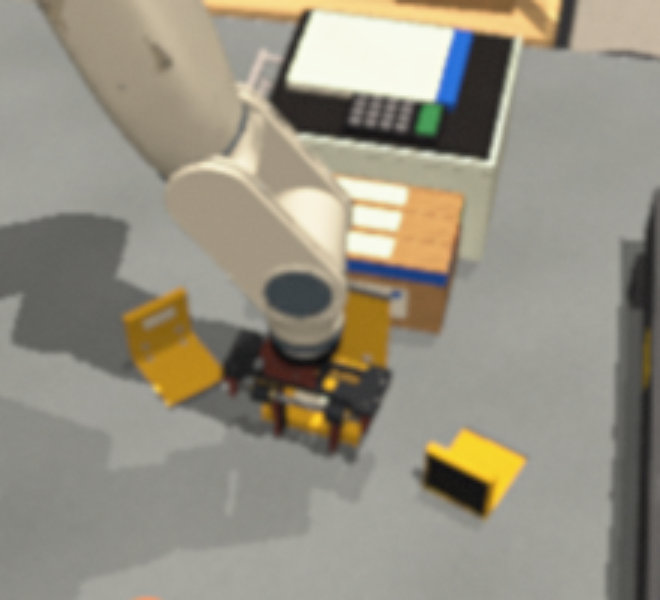

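Heel is at about (556,186) heading about 79.5°, and the goal is about (553.5,257) heading 86.6°. An even turn over the last 70 mm fits.

>>> send_rows(rows=[[0.008,0,0,-0.016,0.3],[0.008,0,0,-0.016,0.3],[0.008,0,0,-0.016,0.3],[0.008,0,0,-0.016,0.3],[0.008,0,0,-0.016,0.3]])

```text
t: 8.2
ee_pos: [543.2, 104.2, 88.6]
orientation: [2.33, 2.107, -0.001]
ft_force: [-0.3, -5.0, 0.8]
width: 57.1
```

```bash
python3 chk.py g
python3 - <<'E'
from h import *
i=get_image("wrist");cv2.imwrite("pics/w7.png",i["color"])
E
```

```text
8.2 [-0.3 -5.   0.8] [543.2 104.2  88.6]
scene [352. 229.] 1622 [[317.0, 102.0, -2.0], [612.0, 231.0, 138.0]]
   lo [469. 168.] [103. 287.] 87 [[323.0, 124.0], [609.0, 110.0], [614.0, 213.0], [328.0, 227.0]]
   hi [555. 223.] [  8. 118.] 84 [[495.0, 226.0], [613.0, 214.0], [614.0, 221.0], [496.0, 233.0]]
scene [264. 262.] 1170 [[682.0, -1.0, -2.0], [779.0, 102.0, 77.0]]
   lo [719.  16.] [ 8. 79.] 67 [[681.0, 27.0], [754.0, -3.0], [757.0, 4.0], [684.0, 34.0]]
   hi [717.  12.] [18. 81.] 70 [[676.0, 17.0], [752.0, -10.0], [758.0, 7.0], [682.0, 34.0]]
side [343. 161.] 263 [[562.0, 91.0, 17.0], [610.0, 237.0, 182.0]]
   lo [588. 232.] [61. 17.] 33 [[557.0, 223.0], [567.0, 208.0], [618.0, 241.0], [609.0, 255.0]]
side [277. 177.] 673 [[307.0, 98.0, -4.0], [413.0, 205.0, 78.0]]
   lo [338. 166.] [65. 63.] 12 [[300.0, 189.0], [313.0, 128.0], [377.0, 142.0], [363.0, 203.0]]
   hi [334. 178.] [81. 16.] 45 [[300.0, 155.0], [311.0, 144.0], [369.0, 201.0], [358.0, 212.0]]
side [326. 191.] 107 [[515.0, 68.0, 3.0], [571.0, 139.0, 98.0]]
   lo [539. 125.] [50. 29.] 3 [[513.0, 139.0], [515.0, 110.0], [564.0, 112.0], [563.0, 141.0]]
side [380. 214.] 381 [[682.0, -11.0, -4.0], [783.0, 105.0, 79.0]]
   hi [717.  10.] [18. 81.] 65 [[676.0, 18.0], [750.0, -16.0], [757.0, 1.0], [684.0, 35.0]]
```

View pics/scene_g.png

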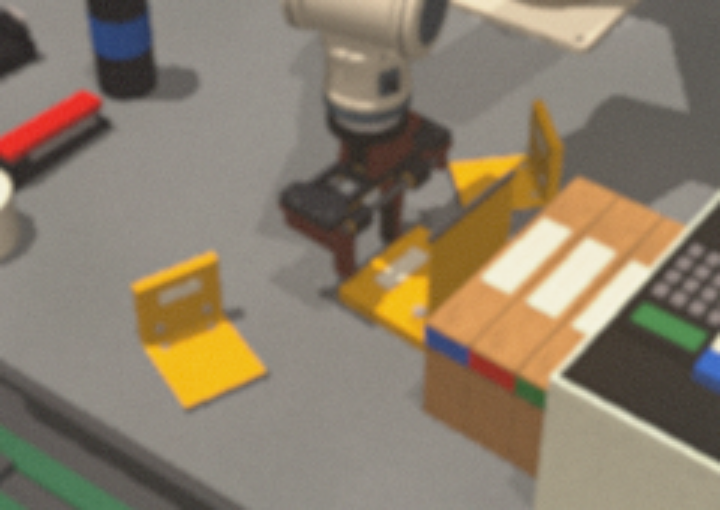

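View pics/w7.png

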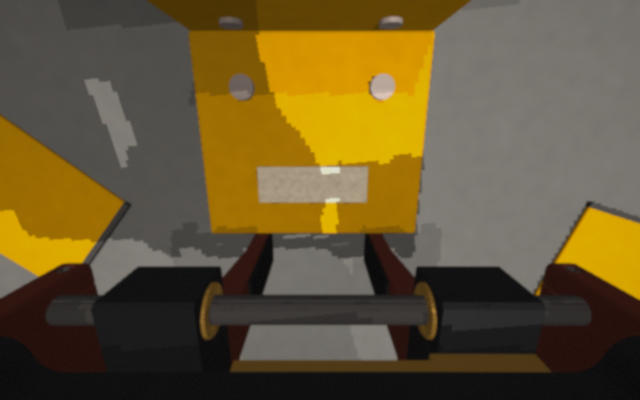

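Heel at about (554,226) heading 84.3°, with about 31 mm left. I'll slow down for the contact.

>>> send_rows(rows=[[0.006,0,0,-0.01,0.3],[0.006,0,0,-0.01,0.3],[0.006,0,0,-0.01,0.3],[0.005,0,0,-0.01,0.3]])

```text
t: 8.75
ee_pos: [545.2, 127.2, 88.5]
orientation: [2.288, 2.153, -0.001]
ft_force: [0.5, -5.1, -0.7]
width: 57.2
```

>>> send_rows(rows=[[0.002,0,0,0,0.3],[0.002,0,0,0,0.3]])

```text
t: 8.95
ee_pos: [545.3, 131.3, 88.6]
orientation: [-2.288, -2.152, 0.001]
ft_force: [-0.4, -5.6, -0.1]
width: 57.0
```

```bash
python3 chk.py h
```

```text
8.95 [-0.4 -5.6 -0.1] [545.3 131.3  88.6]
scene [357. 227.] 1256 [[317.0, 111.0, -2.0], [610.0, 255.0, 137.0]]
   lo [465. 176.] [ 69. 290.] 90 [[320.0, 141.0], [610.0, 141.0], [610.0, 211.0], [320.0, 211.0]]
   hi [552. 252.] [  7. 120.] 85 [[492.0, 254.0], [611.0, 243.0], [611.0, 249.0], [492.0, 261.0]]
scene [264. 262.] 1164 [[683.0, -2.0, -2.0], [780.0, 101.0, 77.0]]
   lo [720.  15.] [12. 78.] 66 [[681.0, 25.0], [753.0, -6.0], [758.0, 4.0], [686.0, 36.0]]
   hi [715.  11.] [19. 82.] 67 [[674.0, 19.0], [749.0, -14.0], [757.0, 4.0], [682.0, 36.0]]
side [345. 155.] 226 [[565.0, 117.0, 26.0], [608.0, 253.0, 184.0]]
side [277. 177.] 676 [[306.0, 97.0, -4.0], [414.0, 205.0, 77.0]]
   lo [337. 176.] [77. 14.] 41 [[304.0, 156.0], [313.0, 145.0], [371.0, 196.0], [362.0, 207.0]]
   hi [333. 178.] [84. 16.] 45 [[297.0, 154.0], [309.0, 143.0], [369.0, 202.0], [358.0, 214.0]]
side [328. 186.] 102 [[516.0, 97.0, 1.0], [574.0, 163.0, 94.0]]
   lo [542. 151.] [28. 51.] 89 [[516.0, 138.0], [567.0, 137.0], [568.0, 164.0], [517.0, 165.0]]
side [380. 214.] 379 [[682.0, -11.0, -4.0], [782.0, 105.0, 79.0]]
   hi [716.  10.] [17. 81.] 69 [[676.0, 17.0], [751.0, -12.0], [757.0, 4.0], [682.0, 32.0]]
```

View pics/scene_h.png

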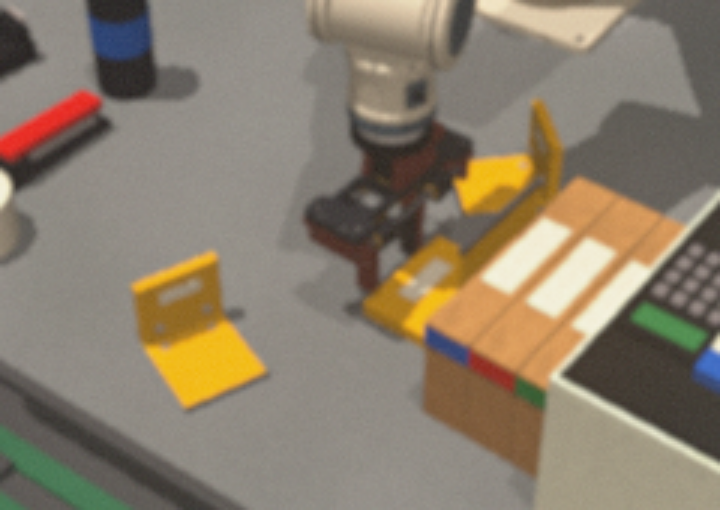

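>>> send_rows(rows=[[0.002,0,0,0,0.3],[0.001,0,0,0,0.3]])

```text
t: 9.25
ee_pos: [545.5, 134.4, 88.6]
orientation: [-2.288, -2.152, 0.001]
ft_force: [-0.5, -4.9, 0.8]
width: 56.6
```

>>> send_rows(rows=[[0.001,0,0,0,0.3],[0.001,0,0,0,0.3]])

```text
t: 9.45
ee_pos: [545.6, 136.4, 88.5]
orientation: [-2.288, -2.152, 0.001]
ft_force: [-0.6, -4.1, 0.0]
width: 56.9
```

>>> send_rows(rows=[[0.001,0,0,0,0.3],[0.001,0,0,0,0.3]])

```text
t: 9.65
ee_pos: [545.7, 137.7, 88.6]
orientation: [2.287, 2.153, -0.002]
ft_force: [0.7, -15.0, 0.0]
width: 57.0
```

>>> send_rows(rows=[[0.001,0,0,0,0.3],[0.0005,0,0,0,0.3]])

```text
t: 9.85
ee_pos: [545.8, 138.3, 88.6]
orientation: [2.286, 2.153, -0.004]
ft_force: [0.2, -17.9, 1.6]
width: 57.3
```

```bash
python3 chk.py i|head -6
```

```text
9.85 [  0.2 -17.9   1.6] [545.8 138.3  88.6]
scene [358. 226.] 1168 [[314.0, 118.0, -3.0], [611.0, 262.0, 137.0]]
   lo [468. 180.] [ 62. 283.] 89 [[327.0, 151.0], [609.0, 146.0], [610.0, 209.0], [327.0, 213.0]]
   hi [553. 258.] [  3. 117.] 86 [[494.0, 261.0], [611.0, 253.0], [611.0, 256.0], [495.0, 264.0]]
scene [264. 262.] 1168 [[683.0, -2.0, -2.0], [778.0, 101.0, 78.0]]
   lo [719.  15.] [ 8. 77.] 68 [[682.0, 26.0], [754.0, -2.0], [757.0, 5.0], [685.0, 33.0]]
```

View pics/side_i.png

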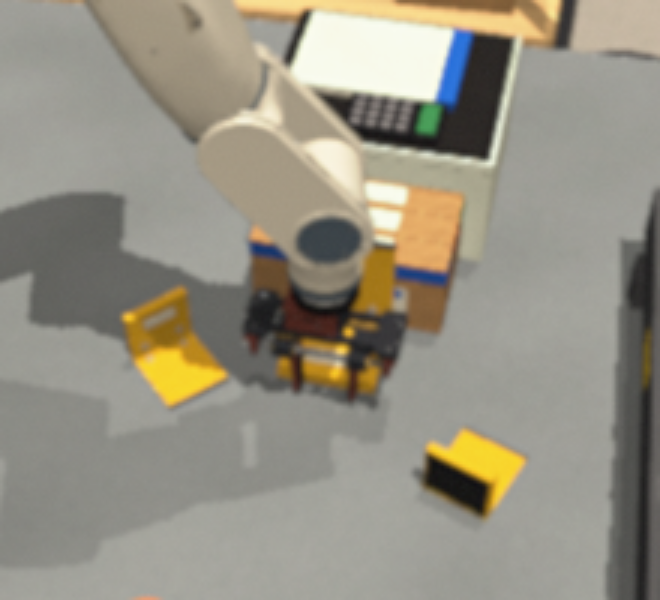

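View pics/scene_i.png

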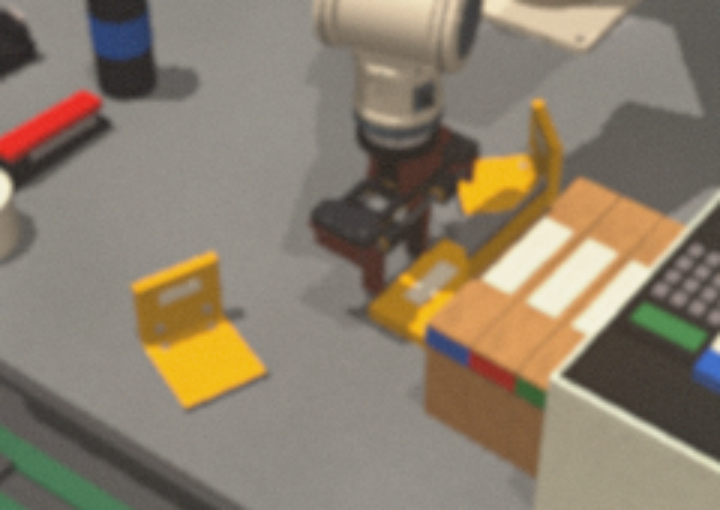

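The force jumped to 18 N against the 4–6 N sliding force, so the plate is firmly against the row with its middle at about (553,258). I'll back off straight, then rise.

>>> send_rows(rows=[[-0.01,0,0,0,0.3],[-0.03,0,0,0,0.3],[-0.04,0,-0.02,0,0.3],[-0.04,0,-0.04,0,0.3],[-0.04,0,-0.05,0,0.3]])

```text
t: 10.45
ee_pos: [536.3, -7.5, 183.3]
orientation: [-2.287, -2.151, 0.001]
ft_force: [0.9, 0.8, 0.4]
width: 57.3
```

>>> send_rows(rows=[[-0.03,0,-0.04,0,0.3],[0,0,-0.04,0,0.3],[0,0,0,0,0.3],[0,0,0,0,0.3]])

```text
t: 10.85
ee_pos: [535.7, -36.2, 264.1]
orientation: [2.288, 2.151, 0.004]
ft_force: [-0.3, 0.0, -0.6]
width: 56.9
```

```bash
python3 chk.py j
python3 - <<'E'
from h import *
i=get_image("wrist");cv2.imwrite("pics/w9.png",i["color"])
W=cloud(i);m=yellow(i);P=W[m>0];P=P[np.isfinite(P[:,0])]
b=P[(P[:,2]>10)&(P[:,2]<25)&(P[:,1]>120)&(P[:,0]>450)&(P[:,0]<650)]
r=cv2.minAreaRect(b[:,:2].astype(np.float32));print(r,cv2.boxPoints(r))
b=P[(P[:,2]>40)&(P[:,2]<125)&(P[:,1]>200)&(P[:,0]>450)&(P[:,0]<650)]
A=np.c_[b[:,0]-553,b[:,2]-80,np.ones(len(b))];print(np.linalg.lstsq(A,b[:,1],rcond=None)[0],b[:,0].min(),b[:,0].max())
E
```

```text
10.85 [-0.3  0.  -0.6] [535.7 -36.2 264.1]
scene [359. 225.] 1211 [[307.0, 101.0, -3.0], [611.0, 261.0, 138.0]]
   lo [468. 181.] [ 62. 285.] 89 [[325.0, 152.0], [610.0, 148.0], [611.0, 210.0], [325.0, 214.0]]
   hi [553. 256.] [  7. 122.] 88 [[492.0, 255.0], [614.0, 250.0], [614.0, 258.0], [492.0, 263.0]]
scene [264. 262.] 1163 [[683.0, -1.0, -2.0], [779.0, 101.0, 78.0]]
   lo [719.  16.] [10. 76.] 68 [[682.0, 26.0], [753.0, -3.0], [756.0, 6.0], [686.0, 35.0]]
   hi [716.  12.] [21. 82.] 65 [[675.0, 20.0], [749.0, -15.0], [758.0, 4.0], [684.0, 39.0]]
side [339. 157.] 713 [[522.0, -47.0, 11.0], [623.0, 260.0, 307.0]]
   lo [561. 203.] [113.  91.] 86 [[512.0, 149.0], [603.0, 143.0], [610.0, 257.0], [519.0, 262.0]]
side [276. 177.] 596 [[308.0, -63.0, -4.0], [453.0, 203.0, 304.0]]
   lo [336. 173.] [65. 51.] 86 [[308.0, 143.0], [359.0, 139.0], [364.0, 203.0], [313.0, 207.0]]
   hi [447. -47.] [ 5. 33.] 3 [[444.0, -30.0], [446.0, -64.0], [451.0, -63.0], [449.0, -30.0]]
side [380. 214.] 380 [[682.0, -11.0, -4.0], [783.0, 104.0, 78.0]]
   hi [717.  10.] [17. 80.] 69 [[676.0, 16.0], [751.0, -13.0], [757.0, 4.0], [683.0, 33.0]]
((541.6300048828125, 150.28834533691406), (6.560897350311279, 118.05689239501953), 86.66293334960938) [[482.5107  150.4495 ]
 [600.3674  143.57742]
 [600.74927 150.1272 ]
 [482.89264 156.99927]]Traceback (most recent call last):
  File "<stdin>", line 7, in <module>
    return umr_minimum(a, axis, None, out, keepdims, initial, where)
ValueError: zero-size array to reduction operation minimum which has no identity
```

View pics/side_j.png

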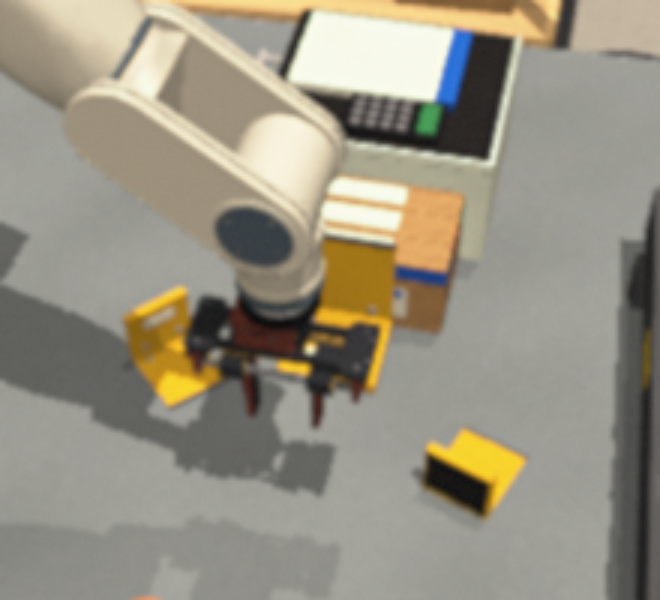

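View pics/scene_j.png

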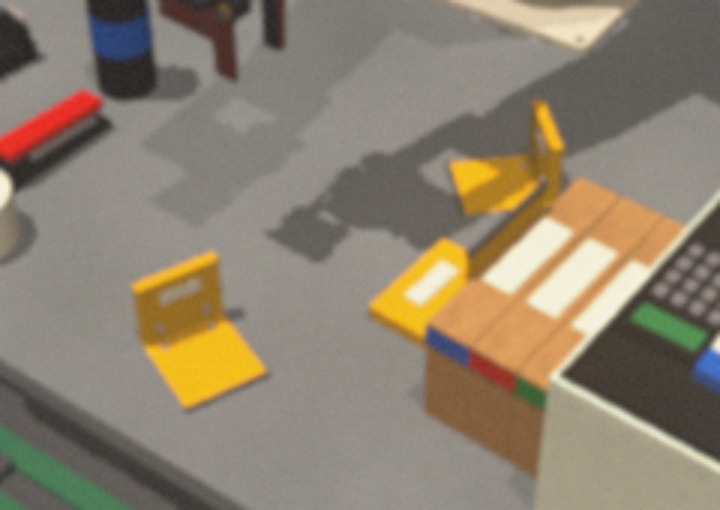

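View pics/w9.png

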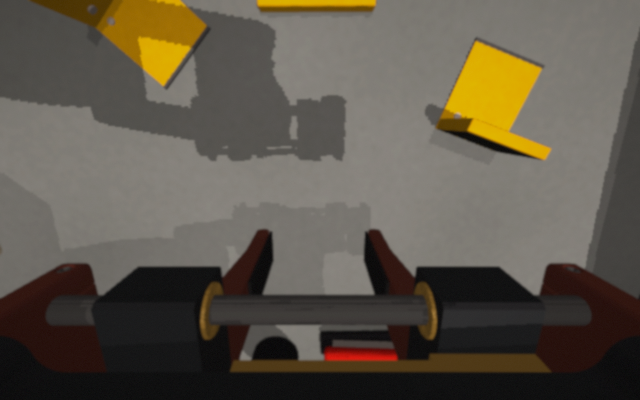

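The bookend is standing on its own against the row. The wrist view puts the heel at x ≈ 548 and the scene view at ≈ 553, so I'll settle the centring with rays from matching corners and check that the cartons haven't moved.

Run:
```python
from h import *
np.set_printoptions(suppress=True,precision=1)
def ray(i,u,v,z):
    n=cv2.undistortPoints(np.array([[[u,v]]],float),i["camera_matrix"],np.array([i["k1"],0,0,0.])).ravel()
    R,_=cv2.Rodrigues(np.array(i["rvec"]));C=-R.T@np.array(i["tvec"]);d=R.T@np.array([*n,1]);return C+d*(z-C[2])/d[2]
i=get_image("side")
# predicted corners for heel at (553.5,257), yaw -3.35, offsets
a=np.deg2rad(-3.35);ux=np.array([np.cos(a),np.sin(a)]);uy=np.array([-np.sin(a),np.cos(a)]);G=np.array([553.3,257])
big=cv2.resize(i["color"][110:220,300:400],None,fx=6,fy=5.4,interpolation=cv2.INTER_CUBIC)
big=cv2.resize(i["color"][110:210,300:400],None,fx=6,fy=6,interpolation=cv2.INTER_CUBIC)
for p,c in (([*(G+60*ux),145],(255,0,0)),([*(G+60*ux-110*uy),18],(255,0,0)),([*(G+120*ux),115],(0,0,255)),([*(G+120*ux),0],(0,0,255))):
    q=(proj(i,p)[0]-[300,110]+.5)*6;cv2.circle(big,tuple(int(x) for x in q),4,c,1);print(p,q)
cv2.imwrite("pics/fin.png",big)
s=get_image("scene");W=cloud(s)
m=(W[...,2]>108)&(W[...,2]<121)&(W[...,1]>225)&(W[...,0]>400)&(W[...,0]<800)&(W[...,1]<480)&(yellow(s)==0)
m=cv2.morphologyEx(m.astype(np.uint8),cv2.MORPH_OPEN,np.ones((3,3)))
k,l,st,c=cv2.connectedComponentsWithStats(m);j=1+st[1:,4].argmax();r=cv2.minAreaRect(W[l==j][:,:2].astype(np.float32));print(r,cv2.boxPoints(r))
big=cv2.resize(s["color"][190:290,320:420],None,fx=6,fy=6,interpolation=cv2.INTER_CUBIC)
for p,c in (([*(G+60*ux),145],(255,0,0)),([*(G-60*ux),145],(255,0,0)),([*(G+60*ux-110*uy),18],(255,0,0)),([*(G-60*ux-110*uy),18],(255,0,0)),([*(G+120*ux),115],(0,0,255)),([*(G-120*ux),115],(0,0,255))):
    q=(proj(s,p)[0]-[320,190]+.5)*6;cv2.circle(big,tuple(int(x) for x in q),4,c,1);print(q)
cv2.imwrite("pics/fin2.png",big)
```

```text
[np.float64(613.1974721433991), np.float64(253.4938866489052), 145] [318.3 192.1]
[np.float64(606.769597666392), np.float64(143.68185438600682), 18] [274.3 474.3]
[np.float64(673.0949442867982), np.float64(249.98777329781043), 115] [417.3 244.6]
[np.float64(673.0949442867982), np.float64(249.98777329781043), 0] [404.4 373.1]
((554.9593505859375, 315.37115478515625), (117.58484649658203, 246.18896484375), 87.61872100830078) [[429.5 261.7]
 [675.5 251.5]
 [680.4 369. ]
 [434.4 379.2]]
[211.4 275.4]
[367.  130.3]
[  7.4 373.4]
[158.5 237.2]
[124.8 405.9]
[432.6 113.7]
```

View pics/fin.png

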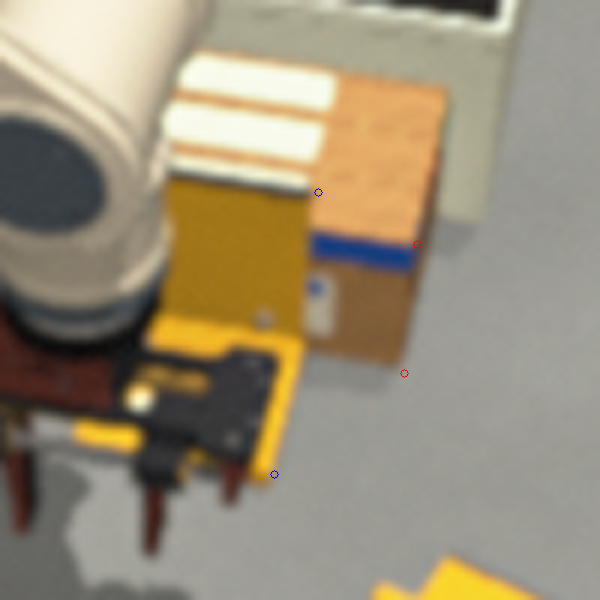

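View pics/fin2.png

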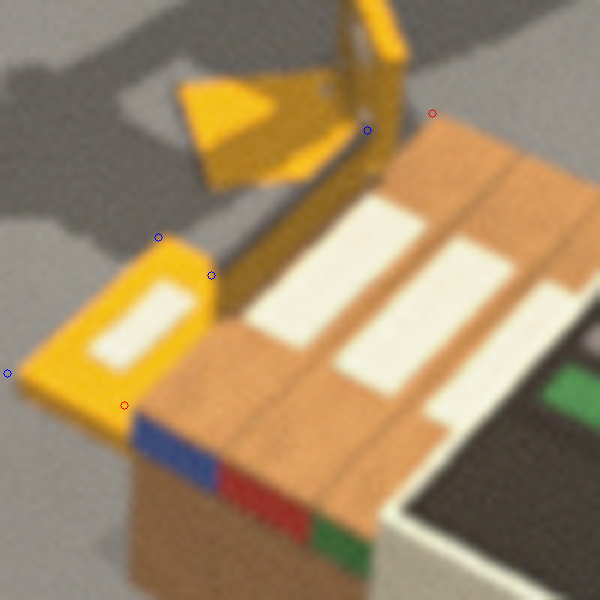

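The two views agree that the plate is 3–4 mm off the middle of the 240 mm end, towards the robot. It sits flat and upright, and the cartons haven't moved. That's close enough that I won't disturb it, so I'll hand in.

Run:
```python
from workcell import ctrl
print(ctrl.close_job())
```

```text
the job is handed in; nothing more can be done
None
```

The bookend is back upright on its foot with its plate flat against the end of the carton row, and the job is handed in at about 11 s of the 54 s allowed. I tipped the raised foot over with the half-open fingers, then pushed on the low foot end to slide and turn it into place. It was never gripped or picked up.

**Contact:** At the row the push force rose from the 4–6 N of sliding to 18 N, so the plate is seated. It measures parallel to the row within about 1°, and it stayed put after the fingers backed off.

**Centring:** The cameras disagreed slightly on how well it is centred. The scene depth put the plate in the middle within 1 mm. Corner checks in the side and scene views put it about 3–4 mm off towards the robot, and the wrist view about 5 mm. I left it rather than disturb it.

**Other things:** The cartons stand where they were, to within about 2 mm, and the two smaller bookends did not move. I did not re-measure the bottles, label roll, tape dispenser and stapler; the tool never came near them.

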